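# Unpile the stick bundles into their length cradles

### The arm

A 6-joint arm with a two-finger parallel gripper is mounted at the origin on the work surface. World frame = base frame: x ahead of the robot, y to its left, z up, the work surface at z = 0. Lengths are in m, angles in rad, forces in N, time in s.
With the tool pointing down it reaches from about 0.3 to 0.85 m from the base axis. Payload 5.4 kg.
Tool frame: the origin (TCP) lies midway between the tips of the shut fingers; the grasp point (between the pads) lies 19 mm behind it (ctrl.grip_point_offset is the distance from the TCP to the grasp point, in m); y points along the fingers, x is the direction in which the jaws open and shut, and the axes are right-handed (so a half turn about y gives the same grasp; the last joint's range is limited). The gripper opens to 85 mm and grips with 20 to 120 N. Pads are 22 mm wide; open, the fingers measure 114 mm over their backs; the gripper's body (76 mm by 85 mm) begins 54 mm behind the grasp point. The pads swing forward as they close: fully open they stand 13 mm farther back than shut.
Start: joints at [0.967, 0.158, 1.597, -0, 1.386, -0.21], TCP at [0.221, 0.531, 0.231] pointing down, gripper open.
Joint ranges: [-2.91, 2.91], [-0.94, 2.29], [0.18, 2.7], [-1.29, 4.43], [0.17, 2.64], [-3, 3]. Speed limits (rad/s): [2.57, 2.57, 3.14, 3.14, 3.14, 3.14].

### API

Orientations are given as a unit quaternion [x, y, z, w].
In Python, from rig import ctrl gives the robot as it stands.
- The arm moves only by the shell command python3 -m pendant 'ROWS' [FORCE]. ROWS is JSON, one flat list of numbers, 7 for each row, row after row: the opening in per cent of the stroke, from 0 (shut) to 100 (fully open), then the shift along the tool's x, y, z in m, then the turn, a rotation vector about the tool's x, y, z in degrees. A call has 1 to 5 rows; each row shifts and turns the commanded pose from where the row before left it, along the tool's axes as they then stand; what a row does not reach is not made up. A row lasts 1/10 s, in which the tool goes at most 50 mm and 8.59 degrees, less where a joint would pass 70% of its speed; a pose out of reach is approached as far as the arm can. A call is refused whole if a number of a shift passes 0.05 or a number of a turn 8.59, either way. A call with a gripper value outside its range is refused whole. The fingers move at their own pace and stop on an object; FORCE is the grip in N (left out, the last holds). Time passes only in rows, so rows that do not move let the fingers close. It gives the time, the measured TCP pose, the force and the opening at its end, in the units of the state.
- ctrl.sense(): the state, without advancing time (a new reading comes with each control period).
- ctrl.grab_frame(name): name is "scene" or "top" or "wrist"; returns a dict with "frame" (384x512x3 uint8, blue, green, red), "range_z" (384x512 float32, m along the optical axis (not along the pixel's ray), 0 where there is no reading), "mtx" (3x3 intrinsics, pixels), "cam_to_world" (4x4, takes a point from camera to world coordinates); the wrist camera has in their place "hand_eye" (4x4, takes a point from camera to tool coordinates, whose origin is the TCP and whose axes are the tool frame's). Camera axes: x right, y down, z forward; pixel columns grow to the right and rows downward; lengths in m; the calibration is good to about 2 mm. A picture is of the moment at which its call begins: read the wrist's pose just before it.
- ctrl.hand_in(): hands the job in, once; it reports no verdict.
The state is a dict: "t": time; "joint_positions": joint angles; "qd": joint speeds; "tau": joint torques, N m; "ee_pos": TCP position; "tcp_rot": TCP orientation; "ft_force": force on the tool from outside, world axes, zero at the start; "wrist_torque": the same for the moment, N m; "grip_width": finger opening in m.
Only numpy, scipy, OpenCV 4.12 (cv2) and the standard library are available. Lean on these libraries where they do the work, as an engineer would, in place of code of your own. Each camera call takes 0.05 s, during which the arm holds its last target. There are 200 camera calls.

### The job

Take the crossed pile of incense-stick bundles apart from the top down, one bundle at a time without shifting the ones still piled, and lay each bundle in the wooden cradle that matches its length, flat on the rail between the end boards. Set each one down gently rather than dropping it, leave the bundles already in their cradles where they are, and do not disturb the twine cone or the steel cup.

Things in the scene. Friction and masses are not known exactly. Their poses are not given: they have to be found in the camera images.
- bundle_xlong_center (a point): Centre (half-way up) of the longest bundle: stiff, tightly bound bamboo incense sticks with two paper bands, 195 mm long, 44 mm wide, 44 mm high, flat-sided, about 220 g. x along the sticks, z up. It starts at the bottom of the pile, on the table. Bundles lie directly on one another: fingers reaching 22 mm below the centre hit what lies underneath.
- bundle_long_center (a point): Centre (half-way up) of the second longest bundle: stiff, tightly bound bamboo incense sticks with two paper bands, 160 mm long, 44 mm wide, 44 mm high, flat-sided, about 180 g. x along the sticks, z up. It starts second from the bottom, lying crosswise on the longest one. Bundles lie directly on one another: fingers reaching 22 mm below the centre hit what lies underneath.
- bundle_medium_center (a point): Centre (half-way up) of the second shortest bundle: stiff, tightly bound bamboo incense sticks with two paper bands, 125 mm long, 44 mm wide, 44 mm high, flat-sided, about 141 g. x along the sticks, z up. It starts third from the bottom, crosswise on the second. Bundles lie directly on one another: fingers reaching 22 mm below the centre hit what lies underneath.
- bundle_short_center (a point): Centre (half-way up) of the shortest bundle: stiff, tightly bound bamboo incense sticks with two paper bands, 90 mm long, 44 mm wide, 44 mm high, flat-sided, about 101 g. x along the sticks, z up. It starts on top of the pile, crosswise on the third. Bundles lie directly on one another: fingers reaching 22 mm below the centre hit what lies underneath.
- seat_xlong (a point): Middle of the rail top, 10 mm above the table, of the fixed wooden cradle for the longest bundle. x along the rail, z up. Rail 28 mm wide; end boards 40 mm high, 10 thick, 72 wide, 215 mm apart inside; at each end two cheeks, 30 mm high, 12 long, 60 apart, guide the sides; open between. A bundle lying home has its centre 22 mm above this point, 10 mm free at each end, 8 at each side.
- seat_long (a point): Middle of the rail top, 10 mm above the table, of the fixed wooden cradle for the second longest bundle. x along the rail, z up. Rail 28 mm wide; end boards 40 mm high, 10 thick, 72 wide, 180 mm apart inside; at each end two cheeks, 30 mm high, 12 long, 60 apart, guide the sides; open between. A bundle lying home has its centre 22 mm above this point, 10 mm free at each end, 8 at each side.
- seat_medium (a point): Middle of the rail top, 10 mm above the table, of the fixed wooden cradle for the second shortest bundle. x along the rail, z up. Rail 28 mm wide; end boards 40 mm high, 10 thick, 72 wide, 145 mm apart inside; at each end two cheeks, 30 mm high, 12 long, 60 apart, guide the sides; open between. A bundle lying home has its centre 22 mm above this point, 10 mm free at each end, 8 at each side.
- seat_short (a point): Middle of the rail top, 10 mm above the table, of the fixed wooden cradle for the shortest bundle. x along the rail, z up. Rail 28 mm wide; end boards 40 mm high, 10 thick, 72 wide, 110 mm apart inside; at each end two cheeks, 30 mm high, 12 long, 60 apart, guide the sides; open between. A bundle lying home has its centre 22 mm above this point, 10 mm free at each end, 8 at each side.
- twine_cone: Bystander to leave alone: a wound cone of pale twine on the table, 100 mm across, 86 mm high; origin at the centre of its underside.
- steel_cup: Bystander to leave alone: an open steel cup on the table, 72 mm across, 75 mm high; origin at the centre of its underside.
Not all that is in view belongs to the job. Leave any orange or pink look-alike of the part that bears bundle_long_center alone.

How it is judged:
By the outcome, as a careful person would: the job done as asked, in the order asked, and still so for the second after the job is handed in, with the robot touching nothing.
It also fails if it takes over 128 s, if anything falls off the work surface, if the arm or the gripper's body presses on something with over 40 N, if the wrist force passes 120 N, or if a joint passes its speed limit or range.

## Working session

There is one attempt and no reset: what is moved stays moved. The work goes in short steps, Python scripts to look and compute and a shell command to move; the robot and the scene stay as the last step left them, time stands still between calls to the robot, and variables do not carry over. Pictures are saved under pics/ and viewed, about 12 in all and at most 16, crops included, and the job is handed in when it is done.

```bash
mkdir -p pics; ls
python3 - <<'E'
from rig import ctrl
import cv2,numpy as np
s=ctrl.sense();print({k:np.round(v,3) for k,v in s.items()})
for n in("scene","top"):
    f=ctrl.grab_frame(n);cv2.imwrite(f"pics/{n}0.png",f["frame"]);np.savez(f"pics/{n}0.npz",**f)
    print(n,f["mtx"].round(1).tolist(),f["cam_to_world"].round(3).tolist())
E
```

```text
pics
{'t': np.float64(0.0), 'joint_positions': array([ 0.967,  0.159,  1.598, -0.   ,  1.386, -0.21 ]), 'qd': array([-0.001,  0.001, -0.001,  0.001,  0.001, -0.   ]), 'tau': array([ 2.0000e-03, -3.9597e+01, -3.3144e+01, -0.0000e+00,  8.0000e-03,
        0.0000e+00]), 'ee_pos': array([0.22, 0.53, 0.23]), 'tcp_rot': array([ 0.588,  0.392, -0.393, -0.588]), 'ft_force': array([-0.03 , -0.419,  0.21 ]), 'wrist_torque': array([-0.012,  0.038, -0.08 ]), 'grip_width': np.float64(0.085)}
scene [[436.7, 0.0, 254.3], [0.0, 436.7, 191.7], [0.0, 0.0, 1.0]] [[0.233, 0.725, -0.648, 1.237], [0.973, -0.172, 0.157, -0.163], [0.002, -0.667, -0.745, 0.948], [0.0, 0.0, 0.0, 1.0]]
top [[396.7, 0.0, 253.3], [0.0, 396.7, 188.2], [0.0, 0.0, 1.0]] [[-0.065, -0.976, 0.208, 0.325], [-0.998, 0.064, -0.01, 0.001], [-0.003, -0.208, -0.978, 1.155], [0.0, 0.0, 0.0, 1.0]]
```

View pics/scene0.png

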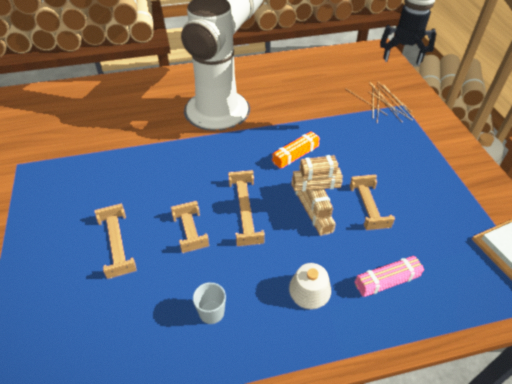

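View pics/top0.png

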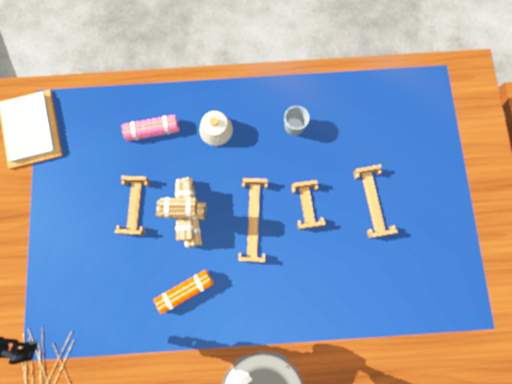

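The top view shows the pile at (182,210). The cradles are at (132,206), (254,220), (308,205) and (375,202). The orange look-alike is at (183,291), the pink one at (150,127), the cone at (215,128) and the cup at (296,120). Next I'll measure them.

```bash
cat > h.py <<'E'
import numpy as np,cv2
def cloud(f,T=None):
    T=f["cam_to_world"] if T is None else T
    z=f["range_z"];v,u=np.mgrid[:z.shape[0],:z.shape[1]];K=f["mtx"]
    p=np.stack([(u-K[0,2])/K[0,0]*z,(v-K[1,2])/K[1,1]*z,z,np.ones_like(z)],-1)@T.T
    p=p[...,:3];p[z<=0]=np.nan;return p
def rect(xy):
    (c,(w,h),a)=cv2.minAreaRect((xy*1000).astype(np.float32))
    if w<h:w,h,a=h,w,a+90
    return np.round([c[0]/1000,c[1]/1000,w,h,(a+90)%180-90],3)
def notblue(f):
    b=f["frame"].astype(int);return b[...,0]<b[...,2]+10
E
python3 - <<'E'
from h import *
for n in("top","scene"):
    f=dict(np.load(f"pics/{n}0.npz"));p=cloud(f)
    X,Y,Z=p[...,0],p[...,1],p[...,2]
    roi=(X>.25)&(X<.85)&(abs(Y)<.55)
    print(n,"table z",np.nanmedian(Z[roi&~notblue(f)]))
    m=(roi&(Z>.006)&notblue(f)).astype(np.uint8)
    k,l,st,c=cv2.connectedComponentsWithStats(m)
    for i in range(1,k):
        if st[i,4]<60: continue
        q=p[l==i];print(i,st[i,4],c[i].round(),"rect",rect(q[:,:2]),"z95",np.percentile(q[:,2],[50,97]).round(3))
        if np.percentile(q[:,2],95)>.12:
            for lo,hi in((.035,.05),(.08,.095),(.125,.139),(.168,.185)):
                r=q[(q[:,2]>lo)&(q[:,2]<hi)];print("  band",lo,len(r),rect(r[:,:2]),np.median(r[:,2]).round(4))
E
```

```text
top table z 0.0012446082309176543
1 842 [215. 128.] rect [7.4900e-01 9.1000e-02 9.4340e+01 8.2982e+01 8.7337e+01] z95 [0.07  0.087]
4 935 [150. 128.] rect [  0.778   0.293 170.148  60.789 -82.669] z95 [0.042 0.048]
7 914 [374. 201.] rect [  0.505  -0.359 201.363  73.967   6.41 ] z95 [0.012 0.043]
8 793 [133. 205.] rect [  0.538   0.345 164.594  82.658  -6.345] z95 [0.013 0.042]
9 1881 [184. 212.] rect [5.03000e-01 1.85000e-01 1.92844e+02 1.23690e+02 2.77060e+01] z95 [0.1   0.178]
  band 0.035 229 [5.08000e-01 1.77000e-01 1.93217e+02 4.59150e+01 4.76300e+00] 0.0428
  band 0.08 575 [  0.503   0.164 159.239  81.081  -1.401] 0.0871
  band 0.125 180 [  0.499   0.185 124.962  44.917  83.173] 0.1303
  band 0.168 609 [ 0.5    0.183 88.951 43.89  86.267] 0.1753
10 976 [253. 219.] rect [ 4.74000e-01 -5.00000e-03  2.36317e+02  7.05670e+01 -6.39500e+00] z95 [0.012 0.042]
11 651 [307. 204.] rect [  0.507  -0.165 130.641  72.579   4.368] z95 [0.013 0.043]
12 932 [184. 291.] rect [  0.289   0.2   159.078  47.396 -64.122] z95 [0.043 0.048]
scene table z 0.0004850955399948731
1 154 [424.   5.] rect [
[... 947 characters left out ...]
041]
8 894 [371. 202.] rect [  0.539   0.341 170.713  73.836  -5.909] z95 [0.016 0.041]
9 861 [189. 226.] rect [  0.508  -0.164 138.039  71.693   4.464] z95 [0.02  0.041]
10 1177 [115. 240.] rect [  0.506  -0.359 205.012  71.996   6.095] z95 [0.014 0.041]
11 1411 [389. 275.] rect [  0.772   0.287 160.49   46.422 -82.617] z95 [0.041 0.046]
12 1431 [310. 286.] rect [ 7.6400e-01  8.8000e-02  9.0895e+01  8.5443e+01 -8.1561e+01] z95 [0.064 0.086]
14 261 [211. 295.] rect [  0.744  -0.154  64.645  38.264 -66.474] z95 [0.033 0.066]
15 60 [197. 295.] rect [  0.74   -0.175  28.484   5.449 -32.483] z95 [0.06  0.073]
25 105 [208. 316.] rect [ 0.785 -0.16  36.485  9.824 68.357] z95 [0.045 0.072]
  return _methods._mean(a, axis=axis, dtype=dtype,
  ret = ret.dtype.type(ret / rcount)
```

Run:
```python
from h import *
a=np.load("pics/top0.npz")["frame"][165:260,140:230];b=np.load("pics/scene0.npz")["frame"][145:240,280:370]
cv2.imwrite("pics/crop1.png",np.hstack([cv2.resize(i,(400,422),interpolation=2) for i in(a,b)]))
```

```text
(no output)
```

View pics/crop1.png

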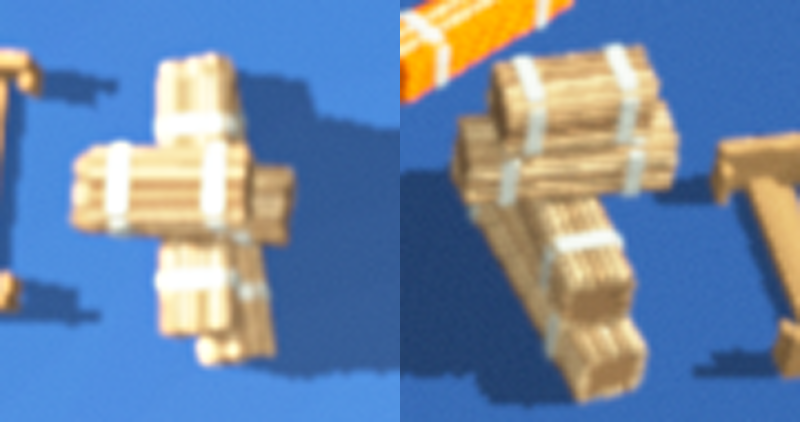

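The short and medium bundles both lie roughly along y, one on the other. The long and extra-long bundles lie roughly along x. I'll write a helper that works out the shift and turn to a target.

```bash
cat >> h.py <<'E'
from rig import ctrl
from scipy.spatial.transform import Rotation as R
def go(x,y,z,axis_deg,pick=None):
    """bundle axis at axis_deg in world; jaws across it. prints turn about tool y and shift in turned tool axes"""
    s=ctrl.sense();r=R.from_quat(s["tcp_rot"]);d=np.array([x,y,z])-s["ee_pos"]
    print("tcp",s["ee_pos"].round(4),"j1,j6",s["joint_positions"][[0,5]].round(2),"t",round(float(s["t"]),2),"w",round(float(s["grip_width"]),4),"f",s["ft_force"].round(1))
    for a in(axis_deg+90,axis_deg-90):
        X=np.array([np.cos(np.radians(a)),np.sin(np.radians(a)),0]);Y=np.array([0,0,-1.])
        T=R.from_matrix(np.stack([X,Y,np.cross(X,Y)],1))
        print("turn",(r.inv()*T).as_rotvec(degrees=True).round(1),"shift",T.inv().apply(d).round(4))
E
python3 - <<'E'
from h import *
s=ctrl.sense();print(R.from_quat(s["tcp_rot"]).as_matrix().round(2))
go(.5025,.183,.28,87)
E
```

```text
[[ 0.38 -0.   -0.92]
 [ 0.92 -0.    0.38]
 [-0.   -1.    0.  ]]
tcp [0.2203 0.5305 0.2304] j1,j6 [ 0.97 -0.21] t 0.1 w 0.0855 f [ 0.  -0.4  0.1]
turn [-1.000e-01 -1.096e+02 -0.000e+00] shift [-0.3    -0.0496  0.3323]
turn [ 0.  70.4 -0.1] shift [ 0.3    -0.0496 -0.3323]
```

```bash
python3 -m pendant '[100,0,-0.01,0,0,7.8,0, 100,0,-0.01,0,0,7.8,0, 100,0,-0.01,0,0,7.8,0, 100,0,-0.01,0,0,7.8,0, 100,0,-0.01,0,0,7.8,0]' 40; python3 -m pendant '[100,0,0,0,0,7.8,0, 100,0,0,0,0,7.8,0, 100,0,0,0,0,7.8,0, 100,0,0,0,0,7.9,0, 100,0,0,0,0,0,0]'; python3 -m pendant '[100,0.03,0,-0.033,0,0,0, 100,0.03,0,-0.033,0,0,0, 100,0.03,0,-0.033,0,0,0, 100,0.03,0,-0.033,0,0,0, 100,0.03,0,-0.033,0,0,0]';  python3 -m pendant '[100,0.03,0,-0.033,0,0,0, 100,0.03,0,-0.033,0,0,0, 100,0.03,0,-0.033,0,0,0, 100,0.02,0,-0.033,0,0,0, 100,0,0,0,0,0,0]'
python3 - <<'E'
from h import *
s=ctrl.sense();f=ctrl.grab_frame("wrist");T=np.eye(4);T[:3,:3]=R.from_quat(s["tcp_rot"]).as_matrix();T[:3,3]=s["ee_pos"]
cv2.imwrite("pics/w1.png",f["frame"]);p=cloud(f,T@f["hand_eye"]).reshape(-1,3)
p=p[(abs(p[:,0]-.5)<.13)&(abs(p[:,1]-.185)<.13)]
for lo,hi in((.036,.05),(.08,.092),(.125,.136),(.169,.185)):
    r=p[(p[:,2]>lo)&(p[:,2]<hi)];print(lo,len(r),rect(r[:,:2]) if len(r)>5 else "")
go(.5025,.183,.138,87)
E
```

```text
t: 0.6
ee_pos: [0.2204, 0.5307, 0.2811]
tcp_rot: [0.686, 0.171, -0.172, -0.686]
ft_force: [0.0, -0.5, -0.5]
grip_width: 0.0857
t: 1.1
ee_pos: [0.2205, 0.5307, 0.2807]
tcp_rot: [0.707, -0.018, 0.018, -0.707]
ft_force: [0.4, -0.8, 0.7]
grip_width: 0.0851
t: 1.6
ee_pos: [0.3629, 0.3572, 0.2811]
tcp_rot: [0.707, -0.016, 0.016, -0.707]
ft_force: [0.6, 0.2, 0.2]
grip_width: 0.0853
t: 2.1
ee_pos: [0.4673, 0.2177, 0.2809]
tcp_rot: [0.707, -0.018, 0.018, -0.706]
ft_force: [-0.1, 0.1, 0.7]
grip_width: 0.0854
0.036 834 [5.13000e-01 2.32000e-01 2.08203e+02 1.65643e+02 1.40000e-02]
0.08 3378 [  0.504   0.205 159.357  86.94   -0.913]
0.125 1156 [  0.5     0.186 124.218  44.778  82.57 ]
0.169 5158 [ 0.501  0.185 90.322 45.263 86.895]
tcp [0.4662 0.2197 0.2809] j1,j6 [0.21 0.26] t 2.15 w 0.0857 f [0.7 0.5 0.4]
turn [-1.000e-01 -1.799e+02 -0.000e+00] shift [-0.0382  0.1429  0.0347]
turn [ 0.   0.1 -0. ] shift [ 0.0382  0.1429 -0.0347]
```

View pics/w1.png

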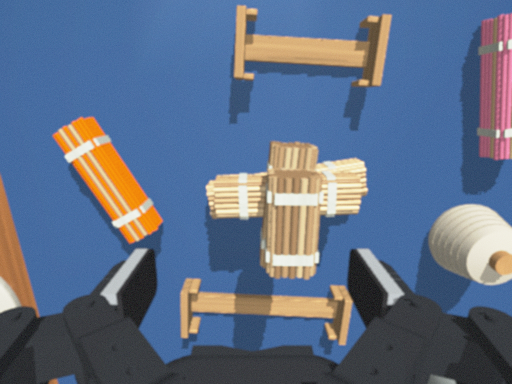

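The wrist view shows the short bundle on top at (293,210) with the medium just under it. The measurement gives (0.501, 0.1845) at 87°. Now I'll descend and grip.

```bash
python3 -m pendant '[100,0.018,0,-0.017,0,0,0, 100,0.0187,0,-0.0163,0,0,0, 100,0,0.04,0,0,0,0, 100,0,0.04,0,0,0,0, 100,0,0.03,0,0,0,0]'; python3 -m pendant '[100,0,0.02,0,0,0,0, 100,0,0.013,0,0,0,0, 100,0,0,0,0,0,0, 100,0,0,0,0,0,0]'; python3 -c "
from h import *;go(.501,.1845,.138,87)"
```

```text
t: 2.65
ee_pos: [0.4988, 0.1874, 0.1687]
tcp_rot: [-0.707, 0.017, -0.015, 0.707]
ft_force: [0.5, -0.0, 0.1]
grip_width: 0.0854
t: 3.05
ee_pos: [0.5009, 0.1869, 0.1392]
tcp_rot: [-0.707, 0.017, -0.018, 0.707]
ft_force: [-0.1, 0.4, 0.8]
grip_width: 0.0855
tcp [0.5009 0.1869 0.1392] j1,j6 [0.13 0.18] t 3.05 w 0.0855 f [-0.1  0.4  0.8]
turn [ 1.000e-01 -1.798e+02  0.000e+00] shift [-0.0003  0.0012  0.0024]
turn [-0.   0.2  0.1] shift [ 0.0003  0.0012 -0.0024]
```

```bash
python3 -m pendant '[60,0,0,-0.0024,0,0,0, 45,0,0,0,0,0,0, 30,0,0,0,0,0,0, 30,0,0,0,0,0,0, 30,0,0,0,0,0,0]' 35; python3 -m pendant '[30,0,0,0,0,0,0, 30,0,0,0,0,0,0, 30,0,-0.005,0,0,0,0, 30,0,-0.01,0,0,0,0, 30,0,-0.02,0,0,0,0]' ; python3 -m pendant '[30,0,-0.03,0,0,0,0, 30,0,-0.03,0,0,0,0, 30,0,-0.02,0,0,0,0, 30,0,0,0,0,0,0]'
python3 - <<'E'
from h import *
f=ctrl.grab_frame("top");cv2.imwrite("pics/t2.png",f["frame"]);p=cloud(f).reshape(-1,3)
p=p[(abs(p[:,0]-.5)<.13)&(abs(p[:,1]-.185)<.13)]
go(.5075,-.1645,.2,4.4)
E
```

```text
t: 3.55
ee_pos: [0.501, 0.1839, 0.1394]
tcp_rot: [-0.707, 0.017, -0.018, 0.707]
ft_force: [-0.5, -0.3, 5.6]
grip_width: 0.0433
t: 4.05
ee_pos: [0.4988, 0.1836, 0.1722]
tcp_rot: [0.707, -0.019, 0.016, -0.707]
ft_force: [-0.4, 0.2, -0.7]
grip_width: 0.0436
t: 4.45
ee_pos: [0.5022, 0.1842, 0.2573]
tcp_rot: [-0.706, 0.015, -0.02, 0.707]
ft_force: [-0.2, -0.2, -1.4]
grip_width: 0.0438
tcp [0.5011 0.184  0.2547] j1,j6 [0.13 0.18] t 4.5 w 0.0436 f [ 0.5  0.5 -0.9]
turn [  0.1 -97.3   0.2] shift [-0.348   0.0547  0.0204]
turn [-0.2 82.7  0.1] shift [ 0.348   0.0547 -0.0204]
```

```bash
python3 -m pendant '[30,0,0,0,0,8.27,0, 30,0,0,0,0,8.27,0, 30,0,0,0,0,8.27,0, 30,0,0,0,0,8.27,0, 30,0,0,0,0,8.27,0]'; python3 -m pendant '[30,0,0,0,0,8.27,0, 30,0,0,0,0,8.27,0, 30,0,0,0,0,8.27,0, 30,0,0,0,0,8.27,0, 30,0,0,0,0,8.27,0]';python3 -m pendant '[30,0.025,0,-0.002,0,0,0, 30,0.035,0,-0.002,0,0,0, 30,0.035,0,-0.002,0,0,0, 30,0.035,0,-0.002,0,0,0, 30,0.035,0,-0.002,0,0,0]';python3 -m pendant '[30,0.035,0,-0.002,0,0,0, 30,0.035,0,-0.002,0,0,0, 30,0.035,0,-0.002,0,0,0, 30,0.035,0,-0.002,0,0,0, 30,0.023,0,-0.002,0,0,0]';python3 -m pendant '[30,0.01,0,0,0,0,0, 30,0.01,0,0,0,0,0, 30,0,0,0,0,0,0, 30,0,0,0,0,0,0]'
python3 - <<'E'
from h import *
f=ctrl.grab_frame("top");cv2.imwrite("pics/t3.png",f["frame"]);p=cloud(f).reshape(-1,3)
q=p[(abs(p[:,0]-.5)<.13)&(abs(p[:,1]-.185)<.12)]
for lo,hi in((.036,.05),(.08,.092),(.125,.140)):
    r=q[(q[:,2]>lo)&(q[:,2]<hi)];print(lo,len(r),rect(r[:,:2]))
s=ctrl.sense();f=ctrl.grab_frame("wrist");T=np.eye(4);T[:3,:3]=R.from_quat(s["tcp_rot"]).as_matrix();T[:3,3]=s["ee_pos"]
np.savez("pics/w3.npz",T=T,**f);cv2.imwrite("pics/w3.png",f["frame"])
f=ctrl.grab_frame("scene");cv2.imwrite("pics/s3.png",f["frame"])
go(.5075,-.1645,.018,4.4)
E
```

```text
t: 5.0
ee_pos: [0.4992, 0.1837, 0.2509]
tcp_rot: [0.655, -0.269, 0.267, -0.654]
ft_force: [-0.2, -0.2, -0.9]
grip_width: 0.0437
t: 5.5
ee_pos: [0.4992, 0.1837, 0.2509]
tcp_rot: [0.519, -0.483, 0.481, -0.516]
ft_force: [0.3, -0.4, -1.7]
grip_width: 0.0436
t: 6.0
ee_pos: [0.5019, 0.0175, 0.2511]
tcp_rot: [0.52, -0.481, 0.479, -0.518]
ft_force: [0.3, 0.1, -1.2]
grip_width: 0.0436
t: 6.5
ee_pos: [0.5046, -0.1465, 0.251]
tcp_rot: [0.519, -0.482, 0.48, -0.518]
ft_force: [0.2, -0.0, -0.7]
grip_width: 0.0434
t: 6.9
ee_pos: [0.5073, -0.1637, 0.2529]
tcp_rot: [-0.519, 0.48, -0.48, 0.519]
ft_force: [0.1, 0.4, -0.5]
grip_width: 0.0432
0.036 242 [5.34000e-01 1.93000e-01 2.50858e+02 1.16952e+02 3.08650e+01]
0.08 622 [  0.503   0.163 159.377  83.32   -1.401]
0.125 746 [  0.5     0.184 123.978  44.06   82.124]
tcp [ 0.5074 -0.1637  0.2533] j1,j6 [-0.54  0.95] t 7.05 w 0.0436 f [ 0.5 -0.  -1.1]
turn [  -0.  -179.9    0. ] shift [-0.0008  0.2353 -0.    ]
turn [-0.   0.1 -0. ] shift [0.0008 0.2353 0.    ]
```

View pics/w3.png

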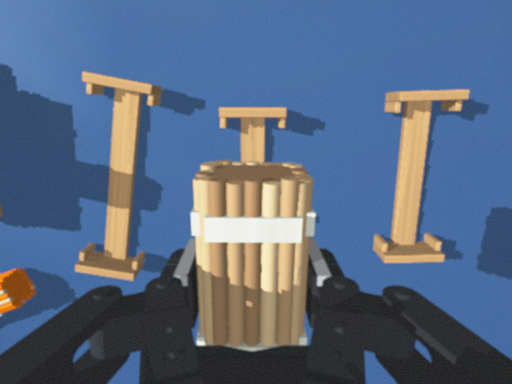

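The gripped bundle at (253,255) is aligned over the short cradle, whose far end board is at (253,112). The medium bundle has not shifted, so I'll lower this one gently.

```bash
python3 -m pendant '[30,0.0008,0.03,0,0,0,0, 30,0,0.04,0,0,0,0, 30,0,0.04,0,0,0,0, 30,0,0.04,0,0,0,0, 30,0,0.03,0,0,0,0]';python3 -m pendant '[30,0,0.02,0,0,0,0, 30,0,0.01,0,0,0,0, 30,0,0.01,0,0,0,0, 30,0,0.005,0,0,0,0, 30,0,0,0,0,0,0]'; python3 -m pendant '[30,0,0.003,0,0,0,0, 30,0,0.003,0,0,0,0, 30,0,0.002,0,0,0,0, 30,0,0,0,0,0,0]'; python3 -c "
from h import *;go(.5075,-.1645,.0174,4.4)"
```

```text
t: 7.55
ee_pos: [0.5064, -0.1641, 0.0709]
tcp_rot: [0.519, -0.481, 0.479, -0.519]
ft_force: [-0.9, -0.8, -0.9]
grip_width: 0.0436
t: 8.05
ee_pos: [0.5076, -0.1654, 0.0284]
tcp_rot: [-0.519, 0.48, -0.48, 0.519]
ft_force: [0.1, -0.9, -1.4]
grip_width: 0.0434
t: 8.45
ee_pos: [0.5073, -0.1654, 0.0202]
tcp_rot: [0.519, -0.48, 0.48, -0.519]
ft_force: [-0.0, -0.1, -1.3]
grip_width: 0.0436
tcp [ 0.5073 -0.1654  0.0202] j1,j6 [-0.54  0.95] t 8.45 w 0.0436 f [-0.  -0.1 -1.3]
turn [  -0. -180.   -0.] shift [ 0.0009  0.0028 -0.0003]
turn [ 0.  0. -0.] shift [-0.0009  0.0028  0.0003]
```

```bash
python3 -m pendant '[30,0,0.001,0,0,0,0, 30,0,0.001,0,0,0,0, 30,0,0,0,0,0,0]'; python3 -m pendant '[30,0,0.001,0,0,0,0, 30,0,0,0,0,0,0]';  python3 -m pendant '[30,0,0.001,0,0,0,0, 30,0,0,0,0,0,0]'
```

```text
t: 8.75
ee_pos: [0.5073, -0.1654, 0.0182]
tcp_rot: [0.519, -0.48, 0.48, -0.519]
ft_force: [-0.7, 0.3, -1.7]
grip_width: 0.0436
t: 8.95
ee_pos: [0.5075, -0.1655, 0.0174]
tcp_rot: [-0.519, 0.48, -0.48, 0.519]
ft_force: [0.7, -0.8, -0.5]
grip_width: 0.0436
t: 9.15
ee_pos: [0.5076, -0.1655, 0.0174]
tcp_rot: [0.519, -0.48, 0.48, -0.519]
ft_force: [-4.1, 2.3, 8.2]
grip_width: 0.0437
```

It touches at z = 0.0174, as predicted. I'll release and rise.

```bash
python3 -m pendant '[55,0,0,0,0,0,0, 60,0,0,0,0,0,0, 70,0,0,0,0,0,0, 90,0,0,0,0,0,0, 100,0,0,0,0,0,0]'; python3 -m pendant '[100,0,-0.01,0,0,0,0, 100,0,-0.03,0,0,0,0, 100,0,-0.05,0,0,0,0, 100,0,-0.05,0,0,0,0, 100,0,-0.04,0,0,0,0]'
python3 - <<'E'
from h import *
f=ctrl.grab_frame("top");p=cloud(f).reshape(-1,3)
s=ctrl.sense();f=ctrl.grab_frame("wrist");T=np.eye(4);T[:3,:3]=R.from_quat(s["tcp_rot"]).as_matrix();T[:3,3]=s["ee_pos"]
cv2.imwrite("pics/w4.png",f["frame"]);w=cloud(f,T@f["hand_eye"]).reshape(-1,3)
for q in(p,w):
    q=q[(abs(q[:,0]-.5075)<.06)&(abs(q[:,1]+.165)<.05)&(q[:,2]>.046)&(q[:,2]<.065)];print(len(q),rect(q[:,:2]),np.median(q[:,2]))
go(.500,.185,.22,82.3)
E
```

```text
t: 9.65
ee_pos: [0.5073, -0.1654, 0.0162]
tcp_rot: [0.519, -0.48, 0.48, -0.519]
ft_force: [-0.9, 0.5, -0.3]
grip_width: 0.0847
t: 10.15
ee_pos: [0.508, -0.1657, 0.2003]
tcp_rot: [-0.519, 0.479, -0.481, 0.519]
ft_force: [-0.1, -0.7, -0.7]
grip_width: 0.0851
138 [ 0.521 -0.172 51.241 37.239 60.987] 0.0526603557148535
4116 [ 0.508 -0.164 89.465 44.393  4.312] 0.05438916475574321
tcp [ 0.5112 -0.1676  0.2046] j1,j6 [-0.54  0.95] t 10.25 w 0.0854 f [-0.3 -0.   1.1]
turn [ -0.9 102.1  -0.3] shift [ 0.0583 -0.0154 -0.3479]
turn [ -0.2 -77.9   0.9] shift [-0.0583 -0.0154  0.3479]
```

View pics/w4.png

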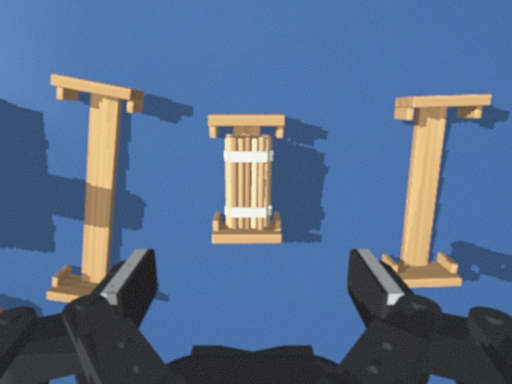

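The short bundle lies home at (247,182) in the wrist view, centre (0.508, -0.164), top at 54 mm. Next is the medium one.

```bash
python3 -m pendant '[100,0,0,0,0,-7.79,0, 100,0,0,0,0,-7.79,0, 100,0,0,0,0,-7.79,0, 100,0,0,0,0,-7.79,0, 100,0,0,0,0,-7.79,0]'; python3 -m pendant '[100,0,0,0,0,-7.79,0, 100,0,0,0,0,-7.79,0, 100,0,0,0,0,-7.79,0, 100,0,0,0,0,-7.79,0, 100,0,0,0,0,-7.79,0]'; python3 -m pendant '[100,-0.006,-0.002,0.04,0,0,0, 100,-0.006,-0.002,0.04,0,0,0, 100,-0.006,-0.002,0.04,0,0,0, 100,-0.006,-0.002,0.04,0,0,0, 100,-0.006,-0.002,0.04,0,0,0]'; python3 -m pendant '[100,-0.006,-0.002,0.04,0,0,0, 100,-0.006,-0.002,0.04,0,0,0, 100,-0.006,-0.002,0.04,0,0,0, 100,-0.006,0,0.028,0,0,0, 100,0,0,0,0,0,0]'; python3 -m pendant '[100,0,0,0,0,0,0,100,0,0,0,0,0,0]'; python3 -c "
from h import *;go(.5,.185,.095,82.3)"
```

```text
t: 10.75
ee_pos: [0.5071, -0.1653, 0.1961]
tcp_rot: [-0.65, 0.278, -0.278, 0.65]
ft_force: [0.5, -0.6, -0.0]
grip_width: 0.0853
t: 11.25
ee_pos: [0.5071, -0.1652, 0.1961]
tcp_rot: [-0.706, 0.045, -0.045, 0.706]
ft_force: [-0.1, 0.2, -0.0]
grip_width: 0.0853
t: 11.75
ee_pos: [0.5038, 0.0384, 0.2063]
tcp_rot: [-0.705, 0.047, -0.047, 0.706]
ft_force: [1.2, -0.4, -0.5]
grip_width: 0.0852
t: 12.25
ee_pos: [0.4993, 0.1897, 0.2122]
tcp_rot: [-0.705, 0.046, -0.045, 0.706]
ft_force: [1.0, -0.2, 0.1]
grip_width: 0.0853
t: 12.45
ee_pos: [0.5003, 0.1857, 0.2121]
tcp_rot: [0.706, -0.048, 0.047, -0.705]
ft_force: [-0.1, -0.7, -0.5]
grip_width: 0.0851
tcp [0.5003 0.1857 0.2121] j1,j6 [0.13 0.26] t 12.45 w 0.0851 f [-0.1 -0.7 -0.5]
turn [  0. 180.   0.] shift [0.0002 0.1171 0.0008]
turn [ 0. -0. -0.] shift [-0.0002  0.1171 -0.0008]
```

```bash
python3 -m pendant '[100,0,0.03,-0.0008,0,0,0, 100,0,0.04,0,0,0,0, 100,0,0.03,0,0,0,0, 100,0,0.012,0,0,0,0, 100,0,0.005,0,0,0,0]'; python3 -m pendant '[100,0,0,0,0,0,0, 100,0,0,0,0,0,0]'; python3 -m pendant '[60,0,0,0,0,0,0, 45,0,0,0,0,0,0, 30,0,0,0,0,0,0, 30,0,0,0,0,0,0, 30,0,0,0,0,0,0]' 35; python3 -m pendant '[30,0,0,0,0,0,0, 30,0,0,0,0,0,0, 30,0,-0.005,0,0,0,0, 30,0,-0.01,0,0,0,0, 30,0,-0.02,0,0,0,0]' ; python3 -m pendant '[30,0,-0.03,0,0,0,0, 30,0,-0.03,0,0,0,0, 30,0,-0.02,0,0,0,0, 30,0,0,0,0,0,0, 30,0,0,0,0,0,0]';  python3 -c "
from h import *;go(.5385,.342,.2,-6)"
```

```text
t: 12.95
ee_pos: [0.4996, 0.1849, 0.0942]
tcp_rot: [0.706, -0.049, 0.047, -0.705]
ft_force: [-0.3, -0.5, 0.7]
grip_width: 0.0853
t: 13.15
ee_pos: [0.5016, 0.1858, 0.0971]
tcp_rot: [-0.705, 0.046, -0.048, 0.706]
ft_force: [0.1, 0.2, 0.1]
grip_width: 0.0854
t: 13.65
ee_pos: [0.5008, 0.186, 0.0961]
tcp_rot: [-0.705, 0.047, -0.048, 0.706]
ft_force: [-0.2, -0.5, 4.4]
grip_width: 0.0438
t: 14.15
ee_pos: [0.4984, 0.1856, 0.1291]
tcp_rot: [0.706, -0.049, 0.046, -0.705]
ft_force: [-0.3, 0.5, -0.9]
grip_width: 0.0435
t: 14.65
ee_pos: [0.4999, 0.1858, 0.2099]
tcp_rot: [0.706, -0.047, 0.047, -0.705]
ft_force: [-0.8, -0.0, -1.3]
grip_width: 0.0438
tcp [0.4999 0.1858 0.2099] j1,j6 [0.13 0.26] t 14.65 w 0.0438 f [-0.8 -0.  -1.3]
turn [ -0.  -91.7  -0. ] shift [ 0.1594  0.0099 -0.0221]
turn [ 0.  88.3 -0. ] shift [-0.1594  0.0099  0.0221]
```

```bash
python3 -m pendant '[30,0,0,0,0,-8.34,0, 30,0,0,0,0,-8.34,0, 30,0,0,0,0,-8.34,0, 30,0,0,0,0,-8.34,0, 30,0,0,0,0,-8.34,0]'; python3 -m pendant '[30,0,0,0,0,-8.34,0, 30,0,0,0,0,-8.34,0, 30,0,0,0,0,-8.34,0, 30,0,0,0,0,-8.34,0, 30,0,0,0,0,-8.34,0]'; python3 -m pendant '[30,0,0,0,0,-8.3,0, 30,0.02,0,-0.003,0,0,0, 30,0.03,0,-0.004,0,0,0, 30,0.03,0,-0.004,0,0,0, 30,0.03,0,-0.004,0,0,0]'; python3 -m pendant '[30,0.03,0,-0.004,0,0,0, 30,0.019,0,-0.003,0,0,0, 30,0,0,0,0,0,0, 30,0,0,0,0,0,0]'
python3 - <<'E'
from h import *
s=ctrl.sense();f=ctrl.grab_frame("wrist");cv2.imwrite("pics/w5.png",f["frame"])
f=ctrl.grab_frame("top");p=cloud(f);n=notblue(f)
q=p[n&(abs(p[...,0]-.5)<.13)&(abs(p[...,1]-.185)<.08)]
for lo,hi in((.036,.05),(.08,.095)):
    r=q[(q[:,2]>lo)&(q[:,2]<hi)];print(lo,len(r),rect(r[:,:2]),np.median(r[:,2]))
go(.5385,.342,.0175,-6)
E
```

```text
t: 15.15
ee_pos: [0.4987, 0.1856, 0.2078]
tcp_rot: [-0.675, -0.207, 0.211, 0.676]
ft_force: [-0.2, -0.2, -1.5]
grip_width: 0.0439
t: 15.65
ee_pos: [0.4988, 0.1856, 0.2078]
tcp_rot: [-0.556, -0.434, 0.437, 0.558]
ft_force: [0.2, -0.4, -0.9]
grip_width: 0.0435
t: 16.15
ee_pos: [0.5254, 0.2943, 0.2076]
tcp_rot: [-0.525, -0.472, 0.475, 0.526]
ft_force: [-0.7, -0.1, -1.2]
grip_width: 0.0434
t: 16.55
ee_pos: [0.5375, 0.3412, 0.208]
tcp_rot: [-0.525, -0.472, 0.475, 0.526]
ft_force: [0.4, -0.2, -1.2]
grip_width: 0.0436
0.036 272 [5.08000e-01 1.77000e-01 1.93378e+02 4.38340e+01 5.84300e+00] 0.04226700247497006
0.08 910 [  0.504   0.183 158.32   44.291  -1.537] 0.08688481405860426
tcp [0.538  0.3406 0.209 ] j1,j6 [ 0.38 -1.09] t 16.65 w 0.0435 f [-1.   0.2 -1.7]
turn [-0.1 -0.  -0.1] shift [ 0.0014  0.1915 -0.0004]
turn [ 1.0e-01  1.8e+02 -2.0e-01] shift [-0.0014  0.1915  0.0004]
```

View pics/w5.png

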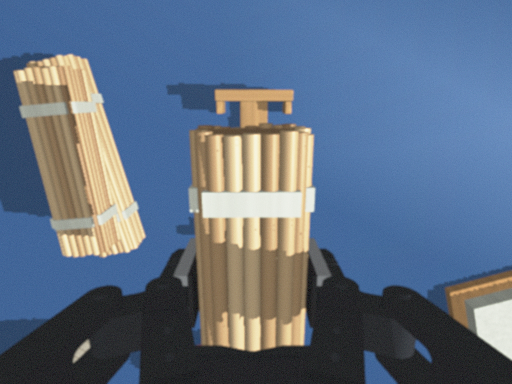

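The medium bundle is aligned over its cradle, with the end board at (254,97). The long bundle below is still at (0.504, 0.183), -1.5°. I'll lower now.

```bash
python3 -m pendant '[30,0.0014,0.03,0,0,0,0, 30,0,0.04,0,0,0,0, 30,0,0.04,0,0,0,0, 30,0,0.04,0,0,0,0, 30,0,0.015,0,0,0,0]';python3 -m pendant '[30,0,0.01,0,0,0,0, 30,0,0.005,0,0,0,0, 30,0,0.005,0,0,0,0, 30,0,0,0,0,0,0, 30,0,0,0,0,0,0]'; python3 -c "
from h import *;go(.5385,.342,.0175,-6)"
```

```text
t: 17.15
ee_pos: [0.5353, 0.3407, 0.0403]
tcp_rot: [-0.525, -0.47, 0.476, 0.527]
ft_force: [-1.4, -0.1, -3.1]
grip_width: 0.0435
t: 17.65
ee_pos: [0.5396, 0.3435, 0.0266]
tcp_rot: [0.526, 0.474, -0.473, -0.525]
ft_force: [-0.7, 0.9, -0.7]
grip_width: 0.0436
tcp [0.5396 0.3435 0.0266] j1,j6 [ 0.38 -1.09] t 17.65 w 0.0436 f [-0.7  0.9 -0.7]
turn [0.1 0.  0.1] shift [-0.0016  0.0091  0.0009]
turn [ 1.0e-01 -1.8e+02 -2.0e-01] shift [ 0.0016  0.0091 -0.0009]
```

```bash
python3 -m pendant '[30,-0.0015,0.003,0,0,0,0, 30,0,0.003,0,0,0,0, 30,0,0,0,0,0,0, 30,0,0,0,0,0,0]';python3 -m pendant '[30,0,0.001,0,0,0,0, 30,0,0,0,0,0,0]';python3 -m pendant '[30,0,0.001,0,0,0,0, 30,0,0,0,0,0,0]';python3 -m pendant '[30,0,0.001,0,0,0,0, 30,0,0,0,0,0,0]'
```

```text
t: 18.05
ee_pos: [0.5384, 0.3416, 0.0191]
tcp_rot: [-0.525, -0.473, 0.473, 0.525]
ft_force: [-0.2, -1.2, -1.0]
grip_width: 0.0436
t: 18.25
ee_pos: [0.5385, 0.3416, 0.0182]
tcp_rot: [-0.525, -0.473, 0.473, 0.525]
ft_force: [0.1, 0.7, -1.9]
grip_width: 0.0438
t: 18.45
ee_pos: [0.5387, 0.3417, 0.0181]
tcp_rot: [0.525, 0.473, -0.473, -0.525]
ft_force: [-3.0, -2.3, 3.8]
grip_width: 0.0437
t: 18.65
ee_pos: [0.5386, 0.3417, 0.0181]
tcp_rot: [0.525, 0.473, -0.474, -0.525]
ft_force: [-5.7, -2.8, 10.8]
grip_width: 0.0435
```

```bash
python3 -m pendant '[55,0,0,0,0,0,0, 60,0,0,0,0,0,0, 70,0,0,0,0,0,0, 90,0,0,0,0,0,0, 100,0,0,0,0,0,0]'; python3 -m pendant '[100,0,-0.01,0,0,0,0, 100,0,-0.03,0,0,0,0, 100,0,-0.05,0,0,0,0, 100,0,-0.05,0,0,0,0, 100,0,-0.04,0,0,0,0]'; python3 -m pendant '[100,0,0,0,0,0,0, 100,0,0,0,0,0,0]'
python3 - <<'E'
from h import *
s=ctrl.sense();f=ctrl.grab_frame("wrist");T=np.eye(4);T[:3,:3]=R.from_quat(s["tcp_rot"]).as_matrix();T[:3,3]=s["ee_pos"]
cv2.imwrite("pics/w6.png",f["frame"]);q=cloud(f,T@f["hand_eye"]).reshape(-1,3)
r=q[(abs(q[:,0]-.5385)<.08)&(abs(q[:,1]-.342)<.05)&(q[:,2]>.046)&(q[:,2]<.065)];print(len(r),rect(r[:,:2]),np.median(r[:,2]))
go(.504,.183,.2,-1.4)
E
```

```text
t: 19.15
ee_pos: [0.5385, 0.3416, 0.0161]
tcp_rot: [-0.525, -0.473, 0.473, 0.525]
ft_force: [0.3, 0.7, 0.3]
grip_width: 0.0848
t: 19.65
ee_pos: [0.5393, 0.3419, 0.2007]
tcp_rot: [0.526, 0.475, -0.472, -0.525]
ft_force: [1.7, 0.0, 1.0]
grip_width: 0.0852
t: 19.85
ee_pos: [0.5393, 0.3419, 0.1984]
tcp_rot: [0.526, 0.474, -0.472, -0.525]
ft_force: [-0.2, -0.3, -1.5]
grip_width: 0.0856
6137 [  0.54    0.342 124.242  44.79   -6.033] 0.054283786989843485
tcp [0.5382 0.3415 0.1961] j1,j6 [ 0.38 -1.09] t 19.9 w 0.0856 f [-0.7  0.4  0.5]
turn [-0.  -4.6 -0. ] shift [-0.1593 -0.0039  0.0303]
turn [  0.  175.4  -0. ] shift [ 0.1593 -0.0039 -0.0303]
```

The medium bundle is home at (0.540, 0.342), -6.0°, top at 54 mm. Next is the long one.

```bash
python3 -m pendant '[100,0,0,0,0,-4.6,0, 100,-0.04,0,0.0075,0,0,0, 100,-0.04,0,0.0075,0,0,0, 100,-0.04,0,0.0075,0,0,0, 100,-0.039,0,0.0078,0,0,0]'; python3 -m pendant '[100,0,0,0,0,0,0, 100,0,0,0,0,0,0, 100,0,0,0,0,0,0]'
python3 - <<'E'
from h import *
s=ctrl.sense();f=ctrl.grab_frame("wrist");T=np.eye(4);T[:3,:3]=R.from_quat(s["tcp_rot"]).as_matrix();T[:3,3]=s["ee_pos"]
q=cloud(f,T@f["hand_eye"]).reshape(-1,3);q=q[(abs(q[:,0]-.5)<.13)&(abs(q[:,1]-.185)<.06)]
for lo,hi in((.036,.05),(.082,.096)):
    r=q[(q[:,2]>lo)&(q[:,2]<hi)];print(lo,len(r),rect(r[:,:2]),np.median(r[:,2]))
go(.504,.183,.0515,-1.4)
E
```

```text
t: 20.4
ee_pos: [0.5025, 0.1818, 0.1939]
tcp_rot: [-0.505, -0.493, 0.495, 0.507]
ft_force: [1.1, -0.5, -0.0]
grip_width: 0.0856
t: 20.7
ee_pos: [0.504, 0.184, 0.1953]
tcp_rot: [-0.505, -0.494, 0.495, 0.506]
ft_force: [0.6, 0.3, 0.1]
grip_width: 0.0856
0.036 1414 [5.0800e-01 1.7900e-01 1.9367e+02 4.4615e+01 6.1530e+00] 0.043041508176140525
0.082 9720 [  0.504   0.185 159.119  44.913  -1.141] 0.0882976444762203
tcp [0.5042 0.1842 0.1955] j1,j6 [ 0.12 -1.42] t 20.75 w 0.0856 f [-0.1 -0.6  0.7]
turn [-0.1  0.1  0. ] shift [-0.0012  0.144   0.0002]
turn [ 0.000e+00 -1.799e+02  1.000e-01] shift [ 0.0012  0.144  -0.0002]
```

```bash
python3 -m pendant '[100,0,0.03,0,0,0,0, 100,0,0.04,0,0,0,0, 100,0,0.04,0,0,0,0, 100,0,0.02,0,0,0,0, 100,0,0.0135,0,0,0,0]'; python3 -m pendant '[100,0,0,0,0,0,0, 100,0,0,0,0,0,0, 100,0,0,0,0,0,0]'; python3 -m pendant '[60,0,0,0,0,0,0, 45,0,0,0,0,0,0, 30,0,0,0,0,0,0, 30,0,0,0,0,0,0, 30,0,0,0,0,0,0]' 35; python3 -m pendant '[30,0,0,0,0,0,0, 30,0,0,0,0,0,0, 30,0,-0.005,0,0,0,0, 30,0,-0.01,0,0,0,0, 30,0,-0.02,0,0,0,0]' ; python3 -m pendant '[30,0,-0.03,0,0,0,0, 30,0,-0.03,0,0,0,0, 30,0,-0.03,0,0,0,0, 30,0,-0.02,0,0,0,0, 30,0,0,0,0,0,0]';  python3 -c "
from h import *;go(.5055,-.359,.18,6.2)"
```

```text
t: 21.25
ee_pos: [0.5029, 0.1842, 0.0502]
tcp_rot: [-0.505, -0.493, 0.495, 0.506]
ft_force: [-0.8, 0.4, 0.1]
grip_width: 0.085
t: 21.55
ee_pos: [0.506, 0.1838, 0.0545]
tcp_rot: [0.507, 0.495, -0.493, -0.505]
ft_force: [0.2, -0.3, -1.0]
grip_width: 0.0856
t: 22.05
ee_pos: [0.505, 0.1836, 0.0535]
tcp_rot: [0.506, 0.494, -0.494, -0.506]
ft_force: [-1.0, 0.6, 5.0]
grip_width: 0.0438
t: 22.55
ee_pos: [0.5025, 0.183, 0.0865]
tcp_rot: [-0.505, -0.493, 0.495, 0.507]
ft_force: [0.1, -0.0, -2.3]
grip_width: 0.0434
t: 23.05
ee_pos: [0.5065, 0.1836, 0.2015]
tcp_rot: [0.507, 0.496, -0.492, -0.504]
ft_force: [0.4, -0.2, -1.9]
grip_width: 0.0433
tcp [0.5065 0.1836 0.2015] j1,j6 [ 0.12 -1.42] t 23.05 w 0.0433 f [ 0.4 -0.2 -1.9]
turn [ 0.4 -7.6  0. ] shift [-0.5393  0.0215  0.0596]
turn [ -0.  172.4   0.6] shift [ 0.5393  0.0215 -0.0596]
```

```bash
python3 -m pendant '[30,0,0,0,0,-7.6,0, 30,-0.02,0,0.002,0,0,0, 30,-0.035,0,0.004,0,0,0, 30,-0.04,0,0.0045,0,0,0, 30,-0.04,0,0.0045,0,0,0]'; python3 -m pendant '[30,-0.04,0,0.0045,0,0,0, 30,-0.04,0,0.0045,0,0,0, 30,-0.04,0,0.0045,0,0,0, 30,-0.04,0,0.0045,0,0,0, 30,-0.04,0,0.0045,0,0,0]'; python3 -m pendant '[30,-0.04,0,0.0045,0,0,0, 30,-0.04,0,0.0045,0,0,0, 30,-0.04,0,0.0045,0,0,0, 30,-0.04,0,0.0045,0,0,0, 30,-0.03,0,0.0035,0,0,0]';python3 -m pendant '[30,-0.014,0,0.001,0,0,0, 30,0,0,0,0,0,0, 30,0,0,0,0,0,0, 30,0,0,0,0,0,0]'
python3 - <<'E'
from h import *
s=ctrl.sense();f=ctrl.grab_frame("wrist");cv2.imwrite("pics/w7.png",f["frame"])
f=ctrl.grab_frame("top");p=cloud(f);n=notblue(f)
q=p[n&(abs(p[...,0]-.5)<.13)&(abs(p[...,1]-.185)<.07)]
r=q[(q[:,2]>.03)&(q[:,2]<.06)];print(len(r),rect(r[:,:2]),np.median(r[:,2]))
go(.5055,-.359,.0185,6.2)
E
```

```text
t: 23.55
ee_pos: [0.5029, 0.0465, 0.196]
tcp_rot: [-0.471, -0.526, 0.527, 0.473]
ft_force: [1.4, 0.5, -2.1]
grip_width: 0.0436
t: 24.05
ee_pos: [0.5023, -0.1549, 0.196]
tcp_rot: [-0.471, -0.526, 0.527, 0.473]
ft_force: [0.1, 0.3, -2.6]
grip_width: 0.0436
t: 24.55
ee_pos: [0.5016, -0.3467, 0.1957]
tcp_rot: [-0.471, -0.526, 0.526, 0.473]
ft_force: [0.7, -0.1, -2.4]
grip_width: 0.0437
t: 24.95
ee_pos: [0.5035, -0.3572, 0.1973]
tcp_rot: [0.471, 0.527, -0.527, -0.472]
ft_force: [0.4, 0.3, -2.4]
grip_width: 0.0434
1056 [5.0800e-01 1.7800e-01 1.9357e+02 4.5686e+01 5.9340e+00] 0.04282735938074467
tcp [ 0.5036 -0.3576  0.1978] j1,j6 [-0.81 -2.49] t 25.05 w 0.0436 f [-0.5  0.4 -1.9]
turn [-0.   0.1  0. ] shift [-0.0016  0.1793 -0.0017]
turn [   0.  -179.9    0. ] shift [0.0016 0.1793 0.0017]
```

View pics/w7.png

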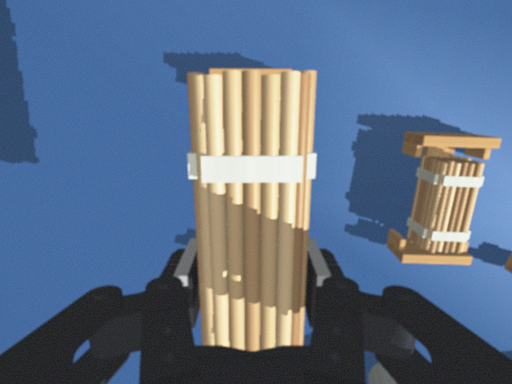

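The long bundle is over its cradle, with the end board edge at (253,70), and the short one is undisturbed at (445,205). The extra-long bundle hasn't moved: (0.508, 0.178), 5.9°. I'll lower.

```bash
python3 -m pendant '[30,-0.0016,0.03,-0.0017,0,0,0, 30,0,0.04,0,0,0,0, 30,0,0.04,0,0,0,0, 30,0,0.035,0,0,0,0, 30,0,0.015,0,0,0,0]';python3 -m pendant '[30,0,0.007,0,0,0,0, 30,0,0.004,0,0,0,0, 30,0,0,0,0,0,0, 30,0,0,0,0,0,0, 30,0,0,0,0,0,0]'; python3 -c "
from h import *;go(.5055,-.359,.0185,6.2)"
```

```text
t: 25.55
ee_pos: [0.5035, -0.3574, 0.0339]
tcp_rot: [0.469, 0.527, -0.526, -0.474]
ft_force: [0.1, -0.0, -2.3]
grip_width: 0.0436
t: 26.05
ee_pos: [0.5061, -0.3612, 0.0283]
tcp_rot: [-0.473, -0.526, 0.527, 0.471]
ft_force: [-0.3, 0.4, -1.3]
grip_width: 0.0433
tcp [ 0.5061 -0.3612  0.0283] j1,j6 [-0.81 -2.49] t 26.05 w 0.0433 f [-0.3  0.4 -1.3]
turn [ 0.1  0.  -0.1] shift [0.0022 0.0098 0.0003]
turn [-2.0e-01 -1.8e+02 -1.0e-01] shift [-0.0022  0.0098 -0.0003]
```

```bash
python3 -m pendant '[30,0.001,0.003,0,0,0,0, 30,0,0.003,0,0,0,0, 30,0,0,0,0,0,0, 30,0,0,0,0,0,0]';python3 -m pendant '[30,0,0.001,0,0,0,0, 30,0,0,0,0,0,0]';python3 -m pendant '[30,0,0.001,0,0,0,0, 30,0,0,0,0,0,0]';python3 -m pendant '[30,0,0.001,0,0,0,0, 30,0,0,0,0,0,0]'
```

```text
t: 26.45
ee_pos: [0.505, -0.3592, 0.0205]
tcp_rot: [0.472, 0.526, -0.526, -0.472]
ft_force: [0.7, -0.4, -1.7]
grip_width: 0.0436
t: 26.65
ee_pos: [0.5051, -0.3593, 0.0197]
tcp_rot: [-0.472, -0.526, 0.526, 0.472]
ft_force: [-0.7, 1.3, -2.3]
grip_width: 0.043
t: 26.85
ee_pos: [0.5053, -0.3595, 0.0195]
tcp_rot: [-0.472, -0.526, 0.527, 0.472]
ft_force: [-2.8, 2.5, 4.0]
grip_width: 0.0435
t: 27.05
ee_pos: [0.5053, -0.3595, 0.0195]
tcp_rot: [-0.472, -0.526, 0.527, 0.472]
ft_force: [-6.0, 3.8, 10.6]
grip_width: 0.0435
```

```bash
python3 -m pendant '[55,0,0,0,0,0,0, 60,0,0,0,0,0,0, 70,0,0,0,0,0,0, 90,0,0,0,0,0,0, 100,0,0,0,0,0,0]'; python3 -m pendant '[100,0,-0.01,0,0,0,0, 100,0,-0.03,0,0,0,0, 100,0,-0.05,0,0,0,0, 100,0,-0.05,0,0,0,0, 100,0,-0.03,0,0,0,0]'; python3 -m pendant '[100,0,0,0,0,0,0, 100,0,0,0,0,0,0, 100,0,0,0,0,0,0]'
python3 - <<'E'
from h import *
s=ctrl.sense();f=ctrl.grab_frame("wrist");T=np.eye(4);T[:3,:3]=R.from_quat(s["tcp_rot"]).as_matrix();T[:3,3]=s["ee_pos"]
cv2.imwrite("pics/w8.png",f["frame"]);q=cloud(f,T@f["hand_eye"]).reshape(-1,3)
r=q[(abs(q[:,0]-.5055)<.1)&(abs(q[:,1]+.359)<.05)&(q[:,2]>.046)&(q[:,2]<.065)];print(len(r),rect(r[:,:2]),np.median(r[:,2]))
go(.508,.178,.18,6)
E
```

```text
t: 27.55
ee_pos: [0.5051, -0.3594, 0.0176]
tcp_rot: [0.472, 0.526, -0.526, -0.472]
ft_force: [0.0, -0.5, 0.4]
grip_width: 0.0849
t: 28.05
ee_pos: [0.5065, -0.3607, 0.1937]
tcp_rot: [-0.475, -0.526, 0.527, 0.47]
ft_force: [0.3, -0.0, -0.1]
grip_width: 0.0855
t: 28.35
ee_pos: [0.5043, -0.3586, 0.1861]
tcp_rot: [0.471, 0.527, -0.526, -0.473]
ft_force: [0.2, -0.1, -0.1]
grip_width: 0.085
8540 [  0.505  -0.359 159.17   45.18    6.475] 0.05426274893512109
tcp [ 0.5043 -0.3584  0.1857] j1,j6 [-0.81 -2.49] t 28.4 w 0.0854 f [ 0.1  0.1 -1.1]
turn [-0.1  0.2  0.2] shift [ 0.5331  0.0057 -0.0598]
turn [   0.3 -179.8    0.2] shift [-0.5331  0.0057  0.0598]
```

The long bundle is home at (0.505, -0.359), 6.5°, top at 54 mm. Now the extra-long one.

```bash
python3 -m pendant '[100,0.03,0,-0.0034,0,0,0, 100,0.045,0,-0.005,0,0,0, 100,0.045,0,-0.005,0,0,0, 100,0.045,0,-0.005,0,0,0, 100,0.045,0,-0.005,0,0,0]'; python3 -m pendant '[100,0.045,0,-0.005,0,0,0, 100,0.045,0,-0.005,0,0,0, 100,0.045,0,-0.005,0,0,0, 100,0.045,0,-0.005,0,0,0, 100,0.045,0,-0.005,0,0,0]';  python3 -m pendant '[100,0.045,0,-0.005,0,0,0, 100,0.04,0,-0.0045,0,0,0, 100,0.013,0,-0.0015,0,0,0, 100,0,0,0,0,0,0, 100,0,0,0,0,0,0]'; python3 -m pendant '[100,0,0,0,0,0,0, 100,0,0,0,0,0,0]'
python3 - <<'E'
from h import *
s=ctrl.sense();f=ctrl.grab_frame("wrist");T=np.eye(4);T[:3,:3]=R.from_quat(s["tcp_rot"]).as_matrix();T[:3,3]=s["ee_pos"]
q=cloud(f,T@f["hand_eye"]).reshape(-1,3);q=q[(abs(q[:,0]-.5)<.13)&(abs(q[:,1]-.185)<.06)]
r=q[(q[:,2]>.036)&(q[:,2]<.055)];print(len(r),rect(r[:,:2]),np.median(r[:,2]))
go(.508,.178,.009,6)
E
```

```text
t: 28.9
ee_pos: [0.5044, -0.1459, 0.186]
tcp_rot: [-0.471, -0.526, 0.527, 0.473]
ft_force: [0.7, 0.2, -0.3]
grip_width: 0.0853
t: 29.4
ee_pos: [0.5047, 0.0802, 0.1863]
tcp_rot: [-0.471, -0.526, 0.527, 0.473]
ft_force: [0.9, 0.2, -0.3]
grip_width: 0.0852
t: 29.9
ee_pos: [0.5059, 0.1759, 0.1869]
tcp_rot: [-0.472, -0.526, 0.527, 0.472]
ft_force: [-0.5, -0.1, -0.3]
grip_width: 0.0854
t: 30.1
ee_pos: [0.5065, 0.1756, 0.1877]
tcp_rot: [-0.473, -0.526, 0.526, 0.473]
ft_force: [0.1, -0.4, -0.1]
grip_width: 0.0854
9675 [5.08000e-01 1.80000e-01 1.94016e+02 4.49910e+01 6.53000e+00] 0.04420750102980786
tcp [0.5065 0.1757 0.1878] j1,j6 [ 0.11 -1.57] t 30.15 w 0.0856 f [-1.  -0.6  0.8]
turn [-0.   0.1 -0. ] shift [ 0.0021  0.1788 -0.0017]
turn [  -0.  -179.9    0. ] shift [-0.0021  0.1788  0.0017]
```

```bash
python3 -m pendant '[100,0.003,0.03,-0.0018,0,0,0, 100,0,0.045,0,0,0,0, 100,0,0.045,0,0,0,0, 100,0,0.035,0,0,0,0, 100,0,0.014,0,0,0,0]'; python3 -m pendant '[100,0,0.006,0,0,0,0, 100,0,0,0,0,0,0, 100,0,0,0,0,0,0, 100,0,0,0,0,0,0]'; python3 -m pendant '[60,0,0,0,0,0,0, 45,0,0,0,0,0,0, 30,0,0,0,0,0,0, 30,0,0,0,0,0,0, 30,0,0,0,0,0,0]' 35; python3 -c "
from h import *;go(.508,.178,.009,6)"; python3 -m pendant '[30,0,0,0,0,0,0, 30,0,0,0,0,0,0, 30,0,-0.005,0,0,0,0, 30,0,-0.01,0,0,0,0, 30,0,-0.02,0,0,0,0]' ; python3 -m pendant '[30,0,-0.03,0,0,0,0, 30,0,-0.03,0,0,0,0, 30,0,-0.02,0,0,0,0, 30,0,0,0,0,0,0, 30,0,0,0,0,0,0]';  python3 -c "
from h import *;go(.4745,-.005,.12,-6.2)"
```

```text
t: 30.65
ee_pos: [0.5049, 0.1791, 0.0151]
tcp_rot: [-0.471, -0.524, 0.528, 0.474]
ft_force: [-0.0, -0.9, -1.0]
grip_width: 0.0853
t: 31.05
ee_pos: [0.5095, 0.1803, 0.0148]
tcp_rot: [0.473, 0.527, -0.525, -0.471]
ft_force: [0.3, 0.3, -0.6]
grip_width: 0.0853
t: 31.55
ee_pos: [0.5081, 0.1802, 0.0133]
tcp_rot: [0.472, 0.527, -0.526, -0.472]
ft_force: [-0.8, -0.2, 4.6]
grip_width: 0.0439
tcp [0.5081 0.1802 0.0133] j1,j6 [ 0.12 -1.56] t 31.55 w 0.0439 f [-0.8 -0.2  4.6]
turn [ 0.   0.2 -0. ] shift [-0.0021  0.0043  0.0004]
turn [-0.000e+00 -1.798e+02 -1.000e-01] shift [ 0.0021  0.0043 -0.0004]
t: 32.05
ee_pos: [0.5058, 0.1799, 0.0466]
tcp_rot: [-0.471, -0.525, 0.528, 0.473]
ft_force: [0.4, 0.2, -2.9]
grip_width: 0.0434
t: 32.55
ee_pos: [0.5074, 0.1801, 0.1274]
tcp_rot: [-0.472, -0.526, 0.527, 0.472]
ft_force: [0.2, -0.8, -3.1]
grip_width: 0.0432
tcp [0.5074 0.1801 0.1274] j1,j6 [ 0.12 -1.56] t 32.55 w 0.0432 f [ 0.2 -0.8 -3.1]
turn [-0.  12.4 -0. ] shift [-0.1875  0.0074  0.0127]
turn [  -0.  -167.6    0. ] shift [ 0.1875  0.0074 -0.0127]
```

```bash
python3 -m pendant '[30,0,0,0,0,4.2,0, 30,0,0,0,0,4.2,0, 30,0,0,0,0,4.0,0, 30,-0.02,0,0.0015,0,0,0, 30,-0.035,0,0.0025,0,0,0]'; python3 -m pendant '[30,-0.04,0,0.0027,0,0,0, 30,-0.04,0,0.0027,0,0,0, 30,-0.035,0,0.0023,0,0,0, 30,-0.0175,0,0.001,0,0,0, 30,0,0,0,0,0,0]'; python3 -m pendant '[30,0,0,0,0,0,0, 30,0,0,0,0,0,0]'
python3 - <<'E'
from h import *
f=ctrl.grab_frame("wrist");cv2.imwrite("pics/w9.png",f["frame"])
go(.4745,-.005,.0225,-6.2)
E
```

```text
t: 33.05
ee_pos: [0.4963, 0.1265, 0.1255]
tcp_rot: [-0.524, -0.472, 0.474, 0.527]
ft_force: [0.2, -0.5, -2.2]
grip_width: 0.0437
t: 33.55
ee_pos: [0.4734, -0.0065, 0.1259]
tcp_rot: [-0.526, -0.471, 0.472, 0.528]
ft_force: [0.4, 0.8, -1.7]
grip_width: 0.0434
t: 33.75
ee_pos: [0.4745, -0.0039, 0.1269]
tcp_rot: [-0.525, -0.472, 0.473, 0.527]
ft_force: [0.1, -0.2, -2.6]
grip_width: 0.0435
tcp [ 0.4747 -0.0039  0.1272] j1,j6 [-0.26 -1.73] t 33.8 w 0.0433 f [ 0.1 -0.7 -2.9]
turn [-0.1  0.1  0. ] shift [-0.0011  0.1047  0.    ]
turn [ 0.000e+00 -1.799e+02  1.000e-01] shift [ 0.0011  0.1047 -0.    ]
```

View pics/w9.png

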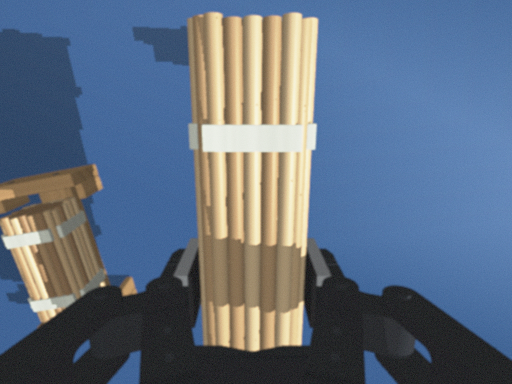

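The extra-long bundle, at (253,180), is held straight and hides its cradle. The short one at (55,250) is undisturbed. I'll lower.

```bash
python3 -m pendant '[30,-0.001,0.02,0,0,0,0, 30,0,0.03,0,0,0,0, 30,0,0.025,0,0,0,0, 30,0,0.012,0,0,0,0, 30,0,0.007,0,0,0,0]';python3 -m pendant '[30,0,0.004,0,0,0,0, 30,0,0,0,0,0,0, 30,0,0,0,0,0,0, 30,0,0,0,0,0,0]'; python3 -c "
from h import *;go(.4745,-.005,.0225,-6.2)"
```

```text
t: 34.3
ee_pos: [0.4743, -0.0051, 0.0327]
tcp_rot: [-0.525, -0.472, 0.473, 0.526]
ft_force: [-1.0, 0.4, -1.3]
grip_width: 0.0434
t: 34.7
ee_pos: [0.4757, -0.0062, 0.0307]
tcp_rot: [0.527, 0.473, -0.472, -0.526]
ft_force: [1.1, 0.4, -2.8]
grip_width: 0.043
tcp [ 0.4757 -0.0062  0.0307] j1,j6 [-0.27 -1.73] t 34.7 w 0.043 f [ 1.1  0.4 -2.8]
turn [ 0.1  0.  -0. ] shift [0.001  0.0082 0.0013]
turn [  -0.  -180.    -0.2] shift [-0.001   0.0082 -0.0013]
```

```bash
python3 -m pendant '[30,0,0.003,0.001,0,0,0, 30,0,0.002,0,0,0,0, 30,0,0,0,0,0,0, 30,0,0,0,0,0,0]';python3 -m pendant '[30,0,0.001,0,0,0,0, 30,0,0,0,0,0,0]';python3 -m pendant '[30,0,0.001,0,0,0,0, 30,0,0,0,0,0,0]';python3 -m pendant '[30,0,0.001,0,0,0,0, 30,0,0,0,0,0,0]'
```

```text
t: 35.1
ee_pos: [0.4738, -0.0058, 0.0247]
tcp_rot: [-0.526, -0.472, 0.472, 0.526]
ft_force: [-0.3, 0.7, -2.6]
grip_width: 0.0434
t: 35.3
ee_pos: [0.4739, -0.0058, 0.0237]
tcp_rot: [-0.526, -0.472, 0.472, 0.526]
ft_force: [-0.4, -0.6, -2.6]
grip_width: 0.0433
t: 35.5
ee_pos: [0.474, -0.0059, 0.0233]
tcp_rot: [-0.526, -0.472, 0.472, 0.526]
ft_force: [-2.7, -0.6, 5.2]
grip_width: 0.0434
t: 35.7
ee_pos: [0.474, -0.0059, 0.0233]
tcp_rot: [-0.526, -0.472, 0.473, 0.526]
ft_force: [-8.3, 1.3, 15.5]
grip_width: 0.0434
```

```bash
python3 -m pendant '[55,0,0,0,0,0,0, 60,0,0,0,0,0,0, 70,0,0,0,0,0,0, 90,0,0,0,0,0,0, 100,0,0,0,0,0,0]'; python3 -m pendant '[100,0,-0.01,0,0,0,0, 100,0,-0.03,0,0,0,0, 100,0,-0.05,0,0,0,0, 100,0,-0.05,0,0,0,0, 100,0,-0.05,0,0,0,0]'; python3 -m pendant '[100,0,-0.03,0,0,0,0, 100,0.04,0,0,0,0,0, 100,0.04,0,0,0,0,0, 100,0.04,0,0,0,0,0, 100,0.04,0,0,0,0,0]'; python3 -m pendant '[100,0.04,0,0,0,0,0, 100,0,0,0,0,0,0, 100,0,0,0,0,0,0, 100,0,0,0,0,0,0]'
python3 - <<'E'
from h import *
for n in("top","scene"):
    f=ctrl.grab_frame(n);cv2.imwrite(f"pics/{n}9.png",f["frame"]);p=cloud(f).reshape(-1,3)
    for nm,x,y,L in(("short",.5075,-.1645,.05),("med",.5385,.342,.07),("long",.5055,-.359,.085),("xl",.4745,-.005,.105)):
        r=p[(abs(p[:,0]-x)<L)&(abs(p[:,1]-y)<.045)&(p[:,2]>.046)&(p[:,2]<.065)];print(nm,len(r),rect(r[:,:2]),np.median(r[:,2]).round(4))
    m=notblue(f)&(cloud(f)[...,2]>.03)
    for nm,x,y in(("cone",.755,.09),("cup",.75,-.16),("pink",.775,.29),("orange",.289,.2)):
        P=cloud(f);k=m&(abs(P[...,0]-x)<.11)&(abs(P[...,1]-y)<.09);print(nm,k.sum(),np.median(P[k],0).round(3))
        o=dict(np.load(f"pics/{n}0.npz"));P=cloud(o);k=notblue(o)&(P[...,2]>.03)&(abs(P[...,0]-x)<.11)&(abs(P[...,1]-y)<.09);print("  was",k.sum(),np.median(P[k],0).round(3))
E
```

```text
t: 36.2
ee_pos: [0.4739, -0.0058, 0.0217]
tcp_rot: [-0.526, -0.472, 0.472, 0.526]
ft_force: [0.8, -0.3, 0.9]
grip_width: 0.0851
t: 36.7
ee_pos: [0.4735, -0.0057, 0.2145]
tcp_rot: [0.526, 0.473, -0.472, -0.526]
ft_force: [1.6, -0.3, -0.7]
grip_width: 0.0853
t: 37.2
ee_pos: [0.491, 0.1548, 0.2428]
tcp_rot: [0.527, 0.473, -0.472, -0.526]
ft_force: [1.7, -0.5, 0.1]
grip_width: 0.0856
t: 37.6
ee_pos: [0.4953, 0.1922, 0.2421]
tcp_rot: [0.526, 0.472, -0.472, -0.526]
ft_force: [-0.3, -0.4, 0.2]
grip_width: 0.0855
short 467 [ 0.508 -0.166 87.703 44.909  4.739] 0.0534
med 340 [ 0.516  0.343 76.547 44.648 -6.143] 0.0529
long 836 [  0.504  -0.36  158.915  45.312   6.633] 0.0532
xl 1041 [ 4.73000e-01 -6.00000e-03  1.92735e+02  4.45790e+01 -5.71500e+00] 0.0531
cone 730 [0.744 0.088 0.071]
  was 731 [0.744 0.088 0.071]
cup 86 [ 0.729 -0.131  0.057]
  was 81 [ 0.738 -0.146  0.053]
pink 781 [0.768 0.286 0.043]
  was 783 [0.768 0.286 0.043]
orange 12106 [0.296 0.153 0.629]
  was 964 [0.286 0.199 0.043]
short 450 [ 0.51  -0.166 91.399 44.509  3.848] 0.0526
med 527 [  0.54    0.341 126.967  46.127  -6.416] 0.0523
long 851 [  0.506  -0.36  162.667  44.315   5.972] 0.0525
xl 856 [ 4.75000e-01 -6.00000e-03  1.98052e+02  4.50840e+01 -5.59100e+00] 0.0524
cone 1159 [0.772 0.083 0.069]
  was 1166 [0.772 0.083 0.069]
cup 306 [ 0.738 -0.155  0.05 ]
  was 299 [ 0.738 -0.152  0.051]
pink 1116 [0.777 0.282 0.042]
  was 1118 [0.777 0.282 0.042]
orange 558 [0.298 0.187 0.042]
  was 560 [0.294 0.196 0.042]
```

View pics/scene9.png

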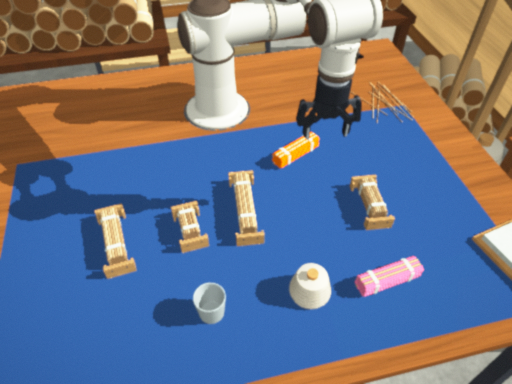

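All four bundles sit flat between their end boards, at (113,240), (190,226), (246,208) and (372,202). The cone and cup are in place, and the gripper is clear. I'll hand in.

```bash
python3 -c "
from rig import ctrl;print(ctrl.hand_in())"
```

```text
the job is handed in; nothing more can be done
None
```

I took the pile apart from the top down (short, medium, long, extra-long). Each bundle was lowered onto its matching cradle in 1 mm steps until it touched, released, and the job handed in at about 38 s of the 128 s allowed.

**Bundles:** In the last camera check all four lay flat. Their tops read 52–54 mm against 54 mm expected, and their centres were within about 3 mm and 1° of the cradles. While piled, the bundles underneath stayed put within measuring error as each one came off. The highest force I read was about 18 N at the wrist, when the extra-long bundle touched down.

**Bystanders:** The cone and the pink look-alike read the same as at the start.

**Checks that disagreed:**
- **Medium bundle:** the final top view showed only part of it (77 mm long), probably hidden by the arm. The scene view, and the wrist view right after placing, showed all of it in place.
- **Orange look-alike:** the top reading was of the arm above it, not the bundle. The scene view was partly blocked by the gripper and read 4–9 mm off, but in the picture the bundle lies where it started.
- **Steel cup:** the shiny surface gave sparse depth points. The top view read up to 15 mm off and the scene view 3 mm. The arm never went near it, and it looks unmoved in the picture.

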